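# Seat and hold down the screwing-jig cover

### The job

Pick up the blue cover by its black bar and fit it between the white guide walls of the orange screwing jig: slide it along them until the slot in its underside finds the yellow locating pin and the cover drops on, flat on the white nest. Then press cover and nest down against the springs as far as they go, and finish still gripping the bar and holding the cover pressed down, ready for the screws to be driven. Leave everything else on the bench where it is.

Things in the scene. Friction and masses are not known exactly. Their poses are not given: they have to be found in the camera images.
- jig: Screwing jig fixed to the bench: orange base 190 (x) x 112 (y) x 20 mm high; origin at the centre of its underside, z up. Two white guide walls 150 mm long run along its x, inner faces at y = +-37.5 mm (75 mm channel, open at both ends), upright to 45 mm above the bench, then flared outwards up to about 52 mm. Between them lies the white sprung nest, with a black strip along its middle.
- pin_strip (a point): Middle of the black strip, on the jig's centre, 40 mm above the bench. A fixed bullet-nosed yellow pin (10 mm across, 7 mm at the tip) stands through the strip with its tip at this height, 6 mm above the untouched nest, on the channel's centre line, but anywhere within 18 mm of this point along the jig's x: not reported, look for it or feel by sliding the cover lightly over it.
- nest_top (a point): Centre of the flat top of the white nest (150 x 74 mm), 34 mm above the bench when untouched; on the jig's centre, axes parallel to the jig's.
- nest (a joint): How far the nest is pressed down, in m: 0 untouched, 0.008 fully down on its stop. Springs push it up with 6 N at 0 and 14 N at 0.008 (1.5 N of this carries the nest itself, 2 to 3.5 N the cover).
- cover: Loose jig cover, 0.2 to 0.35 kg: blue block 100 (x) x 70 (y) x 22 mm high, origin at the centre of its underside, z up. Its x goes along the jig's x, either way round. Centred in the underside is a blind slot 13 mm (x) x 21 mm (y), 18 mm deep, that fits over the pin. Starts right way up on the bench.
- bar (a point): Middle of the cover's black grip bar, 42 mm above the cover's underside and centred on it. The bar is 18 mm thick (cover's x), 50 mm long (y) and 40 mm high, from 22 to 62 mm above the underside.
- device_a: Bystander: a finished device, 85 x 24 x 18 mm dark block lying flat. Origin at the middle of the underside.
- device_b: Bystander: a second finished device, 85 x 24 x 18 mm, lying flat. Origin at the middle of the underside.
- jar: Bystander: screw jar, round, 50 mm across, 65 mm tall. Origin at the middle of the underside.
- tape: Bystander: yellow tape roll lying flat, 72 mm across, 18 mm tall. Origin at the middle of the underside.
- holder: Bystander: white block 50 x 50 x 22 mm with a dark device standing upright in it, 87 mm tall in all. Origin at the middle of the underside.
- tweezers: Bystander: steel tweezers lying flat, about 120 mm long. Origin at the middle of the underside.
- driver: Bystander: red-handled screwdriver lying flat. Origin at the middle of the underside.

How it is judged:
By the outcome, as a careful person would: the job done as asked, in the order asked, and still so for the second after the job is handed in, while the arm keeps its last pose, push and grip.
It also fails if it takes over 58 s, if anything falls off the work surface, if the arm or the gripper's body presses on something with over 40 N, if the wrist force passes 120 N, or if a joint passes its speed limit or range.

### The arm

A 7-joint arm with a two-finger parallel gripper is mounted at the origin on the work surface. World frame = base frame: x ahead of the robot, y to its left, z up, the work surface at z = 0. Lengths are in mm, angles in degrees, forces in N, time in s.
With the tool pointing down it reaches from about 425 to 975 mm from the base axis. Payload 16.7 kg.
Tool frame: the origin (TCP) lies midway between the tips of the shut fingers; the grasp point (between the pads) lies ctrl.pinch_z behind it (ctrl.pinch_z is the distance from the TCP to the grasp point, in mm); z points along the fingers, y is the line along which they close (so a half turn about z gives the same grasp; the last joint's range is limited). The gripper opens to 85 mm and grips with 20 to 120 N. Pads are 22 mm wide; open, the fingers measure 114 mm over their backs; the gripper's body (76 mm by 85 mm) begins 54 mm behind the grasp point. The pads swing forward as they close: fully open they stand 13 mm farther back than shut.
Start: joints at [61.908, 24.414, 4.234, 92.017, -1.954, 63.644, -3.845], TCP at [225.58, -636.152, 231.302] pointing down, gripper open.
Joint ranges: [-163.25, 163.25], [-28.42, 122.38], [-70.27, 78.77], [12.13, 141.07], [-58.53, 238.53], [9.26, 117.41], [-156.51, 156.51]. Speed limits (degrees/s): [108.29, 108.29, 136.94, 136.94, 172.46, 172.46, 172.46].

### API

Orientations are given as [roll, pitch, yaw] about the fixed x, y, z axes, in that order (R = Rz(yaw) Ry(pitch) Rx(roll)).
In Python, from bench import ctrl gives the robot as it stands.
- The arm moves only by the tool shift_gripper, called after "Emit:" by a JSON object that holds its "fn" and its "kwargs", one argument or row to a line. Schema: {"type":"object","properties":{"motion":{"type":"array","items":{"type":"object","properties":{"finger_gap":{"type":"number"},"sx":{"type":"number"},"sy":{"type":"number"},"sz":{"type":"number"},"spin":{"type":"number"}},"additionalProperties":false,"required":["finger_gap"]},"minItems":1,"maxItems":8},"grip_force":{"type":"number"},"only":{"type":"string"},"quiet":{"type":"boolean"},"lines":{"type":"string"}},"required":["motion"],"additionalProperties":false}. motion is a list of rows, 1 to 8 of them, each an object with the fields finger_gap (the finger opening in mm), sx, sy, sz (the shift in a scale on which 1.0 is 75 cm), spin (a turn about the tool's z in normalised numbers (1 is 4 rad)); a field left out counts as zero (the opening has to be given); each row is the pose to reach, as a shift and turn from the pose commanded when the call began, along the tool's axes at that moment; what a row does not reach only later rows make up. A row lasts 1/12 s, in which the tool goes at most 41.7 mm and 7.16 degrees, less where a joint would pass 70% of its speed; a pose out of reach is approached as far as the arm can. The fingers move at their own pace and stop on an object; grip_force is the grip in N (left out, the last holds). Time passes only in rows, so rows that do not move let the fingers close. The tool returns the time, the measured TCP pose, the force, the opening and the grip force at its end. only (a regular expression) keeps the lines of the reply that match it, lines (a string "A,B") keeps lines A to B, and quiet returns only ok. A shift or turn number past 1, either way, is cut back to 1. Input that does not fit is refused with a message, and nothing moves.
- ctrl.state(): the state, without advancing time (a new reading comes with each control period).
- ctrl.capture(name): name is "scene" or "top" or "wrist"; returns a dict with "frame" (420x560x3 uint8, red, green, blue), "intrinsics" (3x3 intrinsics, pixels), "view" (4x4, takes a point from world to camera coordinates); the wrist camera has in their place "hand_eye" (4x4, takes a point from camera to tool coordinates, whose origin is the TCP and whose axes are the flange's). Camera axes: x right, y down, z forward; pixel columns grow to the right and rows downward; lengths in mm; the calibration is good to about 2 mm. A picture is of the moment at which its call begins: read the wrist's pose just before it. There is no depth.
- ctrl.close_job(): hands the job in; it is judged then, once.
The state is a dict: "time": time; "joint_positions": joint angles; "dq": joint speeds; "joint_torque": joint torques, N m; "eef_pos": TCP position; "eef_rot": TCP orientation; "force": force on the tool from outside, world axes, zero at the start; "moment": the same for the moment, N m; "width": finger opening in mm; "grip_force": force on a finger pad.
Only numpy, scipy, OpenCV 4.12 (cv2) and the standard library are available. Lean on these libraries where they do the work, as an engineer would, in place of code of your own. Each camera call takes 0.05 s, during which the arm holds its last target. There are 200 camera calls.

## Working session

There is one attempt and no reset: what is moved stays moved. The work goes in short steps, Python scripts to look and compute and a tool call to move; the robot and the scene stay as the last step left them, time stands still between calls to the robot, and variables do not carry over. Pictures are saved under pics/ and viewed, at most 10 in all, crops included, and the job is handed in when it is done.

```bash
ls; mkdir -p pics
```

Run:
```python
from bench import ctrl
import cv2,numpy as np
print(ctrl.state(),ctrl.pinch_z)
fs=[]
for n in("scene","top"):
    c=ctrl.capture(n);fs.append(c);cv2.imwrite(f"pics/{n}0.png",c["frame"][:,:,::-1]);print(n,c["intrinsics"],c["view"])
```

```text
bench.py
pics
{'time': 0.0, 'joint_positions': array([61.91005995, 24.4512563 ,  4.23073286, 92.05340361, -1.95485446,
       63.64520797, -3.84445111]), 'dq': array([-0.00281953, -0.03998133, -0.07017534,  0.00241355,  0.04806708,
        0.01646022,  0.06420567]), 'joint_torque': array([-2.95877362e-03, -9.49825144e+01,  3.76008108e+00, -4.63510251e+01,
        1.92683714e-02,  1.03242957e-02,  3.54084898e-05]), 'eef_pos': array([ 225.42649899, -635.7872628 ,  230.58264626]), 'eef_rot': array([-1.79922414e+02,  4.64869532e-03,  1.95225385e+01]), 'force': array([-0.3057397 ,  0.5640159 ,  0.00394372]), 'moment': array([ 0.03537039,  0.00237125, -0.00071156]), 'grip_force': 0.0, 'width': 85.09404236348105} 18.700000000000003
scene [[389.43505553   0.         283.51817334]
 [  0.         389.43505553 208.48499098]
 [  0.           0.           1.        ]] [[-6.58630893e-01  7.52375829e-01 -1.16601516e-02  3.88853810e+02]
 [ 6.13209152e-01  5.27694535e-01 -5.87803551e-01 -2.93296106e+02]
 [-4.36096185e-01 -3.94295689e-01 -8.08919666e-01  1.23469863e+03]
 [ 0.00000000e+00  0.00000000e+00  0.00000000e+00  1.00000000e+00]]
top [[488.47305106   0.         276.35349789]
 [  0.         488.47305106 201.38231048]
 [  0.           0.           1.        ]] [[-1.90088796e-02 -9.99782875e-01 -8.53617037e-03  2.09085843e+00]
 [-9.98150326e-01  1.94695636e-02 -5.75922082e-02  5.76630622e+02]
 [ 5.77458990e-02  7.42561789e-03 -9.98303697e-01  1.57973048e+03]
 [ 0.00000000e+00  0.00000000e+00  0.00000000e+00  1.00000000e+00]]
```

View pics/scene0.png

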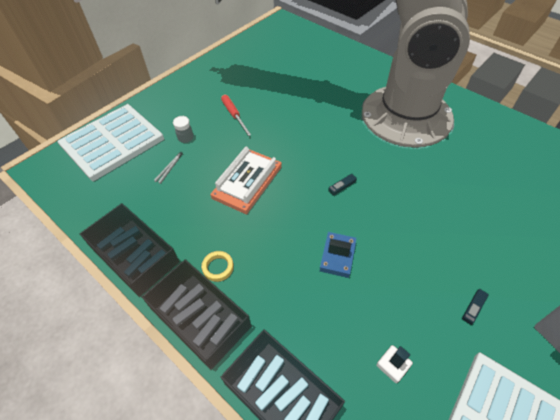

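View pics/top0.png

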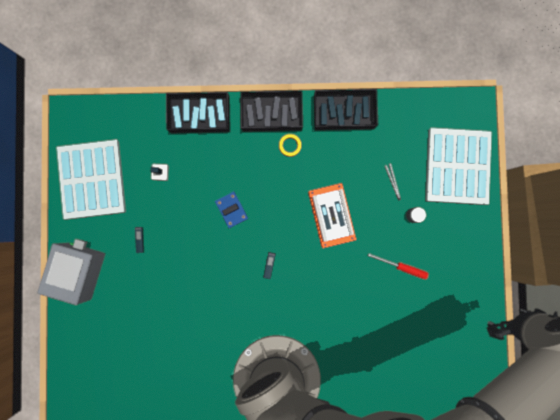

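The scene view shows the cover at about (339,253) and the jig at (247,178). In the top view the cover is at (231,210) and the jig at (332,215), with device_a at (269,265) nearby. Next I'll measure both by colour.

Create h.py:
```python
import cv2,numpy as np
from bench import ctrl
from scipy.spatial.transform import Rotation as R
def tool():
    s=ctrl.state();T=np.eye(4);T[:3,:3]=R.from_euler('xyz',s['eef_rot'],degrees=True).as_matrix();T[:3,3]=s['eef_pos'];return T,s
def cap(n):
    T,s=tool();c=ctrl.capture(n)
    V=c["view"] if "view" in c else np.linalg.inv(T@c["hand_eye"])
    return c["frame"],c["intrinsics"],V
def toplane(px,K,V,z):
    C=np.linalg.inv(V);px=np.atleast_2d(px).astype(float)
    d=np.c_[px,np.ones(len(px))]@np.linalg.inv(K).T@C[:3,:3].T
    return C[:3,3]+d*((z-C[2,3])/d[:,2])[:,None]
def mask(f,col):
    h=cv2.cvtColor(f,cv2.COLOR_RGB2HSV)
    lo,hi={'blue':((105,110,50),(125,255,255)),'orange':((4,150,120),(14,255,255)),'yellow':((20,130,120),(34,255,255))}[col]
    return cv2.inRange(h,lo,hi)
def blobs(m,n=3):
    cs=cv2.findContours(m,cv2.RETR_EXTERNAL,cv2.CHAIN_APPROX_NONE)[0]
    return sorted(cs,key=cv2.contourArea)[::-1][:n]
def rect(pts): return cv2.minAreaRect(pts[:,:2].astype(np.float32))
```

Run:
```python
from h import *
for n in("top","scene"):
    f,K,V=cap(n)
    for col,z in(("blue",20),("orange",17)):
        for c in blobs(mask(f,col),2): 
            if cv2.contourArea(c)>60: print(n,col,cv2.contourArea(c),c.reshape(-1,2).mean(0),rect(toplane(cv2.convexHull(c).reshape(-1,2),K,V,z)))
```

```text
top blue 2773.0 [  7.06097561 143.97317073] ((793.9210205078125, 872.394287109375), (654.3598022460938, 53.55588912963867), 0.7861340045928955)
top blue 564.5 [231.08235294 209.36470588] ((553.0195922851562, 138.66696166992188), (96.57254791259766, 66.91678619384766), 25.784503936767578)
top orange 317.0 [325.67948718 216.86752137] ((528.17626953125, -188.14083862304688), (188.8717498779297, 112.64511108398438), 12.69924545288086)
scene blue 532.5 [338.42857143 254.21118012] ((551.5040893554688, 138.55157470703125), (102.91816711425781, 66.82063293457031), 26.46666145324707)
scene blue 63.5 [340.79487179 237.74358974] ((513.0886840820312, 117.31205749511719), (15.338658332824707, 39.781368255615234), 25.9455509185791)
```

Create go.py:
```python
import sys
from h import *
x,y,z,yaw=map(float,sys.argv[1:]);T,s=tool()
d=T[:3,:3].T@(np.array([x,y,z])-T[:3,3])
print("shift",d.round(1),"dist",np.linalg.norm(d).round(1),"turn",round(-((yaw-s['eef_rot'][2]+180)%360-180),2),"t",s['time'])
```

```bash
python3 go.py 500 -190 280 102.7; python3 -c "
from h import *
print(ctrl.capture('wrist')['hand_eye'].round(3),ctrl.capture('wrist')['intrinsics'])"
```

```text
shift [ 407.8 -328.6  -48.9] dist 526.0 turn -83.17 t 0.2
[[   0.      -0.964   -0.266   67.57 ]
 [   1.       0.       0.      -0.998]
 [  -0.      -0.266    0.964 -141.918]
 [   0.       0.       0.       1.   ]] [[331.40149346   0.         278.25367513]
 [  0.         331.40149346 212.07199741]
 [  0.           0.           1.        ]]
```

The manual's scale: shifts go in shares of 75 cm and turns go in shares of 4 rad. Converting my numbers, 210 mm is 0.28, 180 mm is 0.24, -46 degrees is -0.2007.

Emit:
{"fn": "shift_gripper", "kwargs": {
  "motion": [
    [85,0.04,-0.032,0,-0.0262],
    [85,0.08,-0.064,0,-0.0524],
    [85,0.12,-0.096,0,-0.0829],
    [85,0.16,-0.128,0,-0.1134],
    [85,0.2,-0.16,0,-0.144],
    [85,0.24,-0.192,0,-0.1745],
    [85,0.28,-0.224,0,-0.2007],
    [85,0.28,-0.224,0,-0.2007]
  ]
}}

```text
refused: motion[0]: [85, 0.04, -0.032, 0, -0.0262] is not of type 'object' (schema: type "object"). Nothing was moved.
```

The call was refused and nothing moved: it wants a list of objects with named fields. Same move again in that form.

Emit:
{"fn": "shift_gripper", "kwargs": {
  "motion": [
    {"finger_gap": 85,"sx": 0.04,"sy": -0.032,"spin": -0.0262},
    {"finger_gap": 85,"sx": 0.08,"sy": -0.064,"spin": -0.0524},
    {"finger_gap": 85,"sx": 0.12,"sy": -0.096,"spin": -0.0829},
    {"finger_gap": 85,"sx": 0.16,"sy": -0.128,"spin": -0.1134},
    {"finger_gap": 85,"sx": 0.2,"sy": -0.16,"spin": -0.144},
    {"finger_gap": 85,"sx": 0.24,"sy": -0.192,"spin": -0.1745},
    {"finger_gap": 85,"sx": 0.28,"sy": -0.224,"spin": -0.2007},
    {"finger_gap": 85,"sx": 0.28,"sy": -0.224,"spin": -0.2007}
  ]
}}

```text
time: 0.97
eef_pos: [371.8, -401.3, 231.7]
eef_rot: [179.9, -0.1, 66.4]
force: [1.8, -0.1, 0.3]
width: 84.7
grip_force: 0.0
```

```bash
python3 go.py 528 -188 180 102.7
```

```text
shift [257.9  57.6  52.3] dist 269.4 turn -36.3 t 0.9667
```

```bash
python3 go.py 528 -188 180 102.7
```

```text
shift [257.9  57.6  52.3] dist 269.4 turn -36.3 t 0.9667
```

To row units: 258 mm is 0.344, 222 mm is 0.296, -36.5 degrees is -0.1593.

Emit:
{"fn": "shift_gripper", "kwargs": {
  "motion": [
    {"finger_gap": 85,"sx": 0.0493,"sy": 0.0107,"sz": 0.0067,"spin": -0.0262},
    {"finger_gap": 85,"sx": 0.0987,"sy": 0.0213,"sz": 0.0133,"spin": -0.0524},
    {"finger_gap": 85,"sx": 0.148,"sy": 0.032,"sz": 0.0267,"spin": -0.0785},
    {"finger_gap": 85,"sx": 0.1973,"sy": 0.0427,"sz": 0.04,"spin": -0.1047},
    {"finger_gap": 85,"sx": 0.2467,"sy": 0.0533,"sz": 0.0533,"spin": -0.1309},
    {"finger_gap": 85,"sx": 0.296,"sy": 0.064,"sz": 0.0613,"spin": -0.1571},
    {"finger_gap": 85,"sx": 0.344,"sy": 0.076,"sz": 0.0693,"spin": -0.1593},
    {"finger_gap": 85,"sx": 0.344,"sy": 0.076,"sz": 0.0693,"spin": -0.1593}
  ]
}}

```text
time: 1.63
eef_pos: [529.7, -189.5, 178.5]
eef_rot: [179.9, -0.2, 102.5]
force: [-1.0, 1.7, -1.0]
width: 84.8
grip_force: 0.0
```

Emit:
{"fn": "shift_gripper", "kwargs": {
  "motion": [
    {"finger_gap": 85}
  ]
}}

```text
time: 1.72
eef_pos: [527.1, -194.3, 178.9]
eef_rot: [-180.0, -0.1, 102.2]
force: [-0.2, -1.8, -0.0]
width: 84.7
grip_force: 0.0
```

Run:
```python
from h import *
f,K,V=cap("wrist");cv2.imwrite("pics/w1.png",f[:,:,::-1]);np.savez("w1.npz",f=f,K=K,V=V)
for c in blobs(mask(f,'yellow'),3):
    p=c.reshape(-1,2);print("yel",cv2.contourArea(c),p.mean(0),toplane(p.mean(0),K,V,38))
c=np.vstack([b for b in blobs(mask(f,'orange'),6) if cv2.contourArea(b)>100])
print(rect(toplane(cv2.convexHull(c).reshape(-1,2),K,V,20)))
```

```text
yel 1744.0 [541.50505051 105.51515152] [[719.27832569 -70.42328156  38.        ]]
yel 23.0 [265.025 194.925] [[ 514.73638645 -190.90278999   38.        ]]
((525.8274536132812, -188.45411682128906), (188.1581573486328, 110.15049743652344), 12.61125659942627)
```

View pics/w1.png

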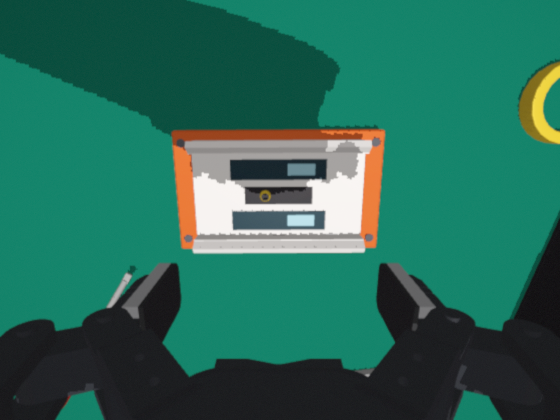

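The wrist view shows the jig centred near (279,196) and the yellow pin at (265,195), so the pin is about 11.4 mm toward jig −x. It lies on the centre line, within the 18 mm allowed. Next I'll move over the cover.

```bash
python3 go.py 552 138.6 170 116.2
```

```text
shift [321.9  95.2   9.1] dist 335.8 turn -14.13 t 1.7667
```

To row units: 304 mm is 0.4053, 266 mm is 0.3547, -14 degrees is -0.0611.

Emit:
{"fn": "shift_gripper", "kwargs": {
  "motion": [
    {"finger_gap": 85,"sx": 0.0507,"sy": 0.0147,"spin": -0.0131},
    {"finger_gap": 85,"sx": 0.1013,"sy": 0.0293,"spin": -0.0262},
    {"finger_gap": 85,"sx": 0.152,"sy": 0.044,"spin": -0.0393},
    {"finger_gap": 85,"sx": 0.2027,"sy": 0.0587,"spin": -0.0524},
    {"finger_gap": 85,"sx": 0.2533,"sy": 0.0733,"spin": -0.0611},
    {"finger_gap": 85,"sx": 0.304,"sy": 0.0893,"sz": 0.0067,"spin": -0.0611},
    {"finger_gap": 85,"sx": 0.3547,"sy": 0.104,"sz": 0.0107,"spin": -0.0611},
    {"finger_gap": 85,"sx": 0.4053,"sy": 0.1187,"sz": 0.0107,"spin": -0.0611}
  ]
}}

```text
time: 2.43
eef_pos: [549.8, 119.2, 171.2]
eef_rot: [-180.0, 0.0, 115.8]
force: [0.6, 0.1, -0.0]
width: 84.8
grip_force: 0.0
```

Emit:
{"fn": "shift_gripper", "kwargs": {
  "motion": [
    {"finger_gap": 85,"sx": 0.024,"sy": 0.0067},
    {"finger_gap": 85,"sx": 0.024,"sy": 0.0067},
    {"finger_gap": 85,"sx": 0.024,"sy": 0.0067}
  ]
}}

```text
time: 2.68
eef_pos: [546.4, 137.4, 171.4]
eef_rot: [-180.0, 0.0, 116.0]
force: [-0.0, -0.8, -0.5]
width: 85.1
grip_force: 0.0
```

Run:
```python
from h import *
f,K,V=cap("wrist");cv2.imwrite("pics/w2.png",f[:,:,::-1])
m=mask(f,'blue');b=[c for c in blobs(m,4) if cv2.contourArea(c)>200];print([cv2.contourArea(c) for c in b])
c=np.vstack(b);print(rect(toplane(cv2.convexHull(c).reshape(-1,2),K,V,22)))
```

```bash
python3 go.py 552 138.6 170 116.2
```

```text
[6779.0]
((549.94287109375, 140.0420684814453), (98.2730941772461, 70.1695556640625), 26.08071517944336)
shift [-0.2  5.8  1.4] dist 6.0 turn -0.27 t 2.7333
```

View pics/w2.png

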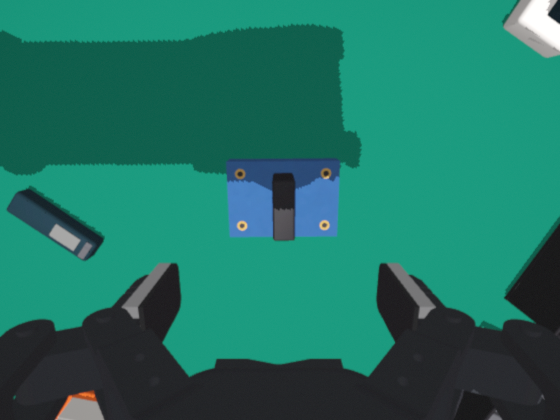

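The wrist view shows the cover at about (283,198), with its bar upright at (284,207) and square to the fingers. It measures 98×70 mm, as expected. The fingers need to shift about 4.5 mm in tool y, then go down.

Emit:
{"fn": "shift_gripper", "kwargs": {
  "motion": [
    {"finger_gap": 85,"sy": 0.006,"sz": 0.0333},
    {"finger_gap": 85,"sy": 0.006,"sz": 0.0733},
    {"finger_gap": 85,"sy": 0.006,"sz": 0.1133},
    {"finger_gap": 85,"sy": 0.006,"sz": 0.1467},
    {"finger_gap": 85,"sy": 0.006,"sz": 0.1707},
    {"finger_gap": 85,"sy": 0.006,"sz": 0.184},
    {"finger_gap": 85,"sy": 0.006,"sz": 0.1907},
    {"finger_gap": 85,"sy": 0.006,"sz": 0.1907}
  ]
}}

```text
time: 3.4
eef_pos: [550.6, 138.6, 28.0]
eef_rot: [-180.0, 0.0, 115.9]
force: [-0.2, 0.3, -0.5]
width: 85.0
grip_force: 0.0
```

Emit:
{"fn": "shift_gripper", "kwargs": {
  "motion": [
    {"finger_gap": 10},
    {"finger_gap": 10},
    {"finger_gap": 10},
    {"finger_gap": 10},
    {"finger_gap": 10},
    {"finger_gap": 10},
    {"finger_gap": 10},
    {"finger_gap": 10}
  ],
  "grip_force": 60
}}

```text
time: 4.07
eef_pos: [550.8, 139.8, 28.9]
eef_rot: [180.0, 0.0, 116.0]
force: [-1.6, -1.2, 6.6]
width: 17.3
grip_force: 59.2
```

To row units: -100 mm is -0.1333, -85 mm is -0.1133.

Emit:
{"fn": "shift_gripper", "kwargs": {
  "motion": [
    {"finger_gap": 10,"sz": -0.0053},
    {"finger_gap": 10,"sz": -0.02},
    {"finger_gap": 10,"sz": -0.0467},
    {"finger_gap": 10,"sz": -0.08},
    {"finger_gap": 10,"sz": -0.1133},
    {"finger_gap": 10,"sz": -0.1333},
    {"finger_gap": 10,"sz": -0.1333},
    {"finger_gap": 10,"sz": -0.1333}
  ]
}}

```text
time: 4.73
eef_pos: [550.9, 139.7, 129.5]
eef_rot: [179.9, 0.0, 116.0]
force: [-0.5, -0.8, -2.8]
width: 17.3
grip_force: 58.9
```

Emit:
{"fn": "shift_gripper", "kwargs": {
  "motion": [
    {"finger_gap": 10},
    {"finger_gap": 10}
  ]
}}

```text
time: 4.9
eef_pos: [549.9, 139.6, 127.5]
eef_rot: [-179.9, -0.0, 116.0]
force: [0.3, 0.4, -2.2]
width: 17.2
grip_force: 58.9
```

Run:
```python
from h import *
f,K,V=cap("wrist");cv2.imwrite("pics/w3.png",f[:,:,::-1])
c=blobs(mask(f,'blue'),1)[0];print(rect(c.reshape(-1,2)));print(tool()[1]['force'],tool()[1]['moment'])
```

```text
((278.0, 247.5), (117.0, 212.0), 90.0)
[ 0.30327305  0.29064535 -2.05599768] [-0.01871464  0.02105697 -0.01072175]
```

View pics/w3.png

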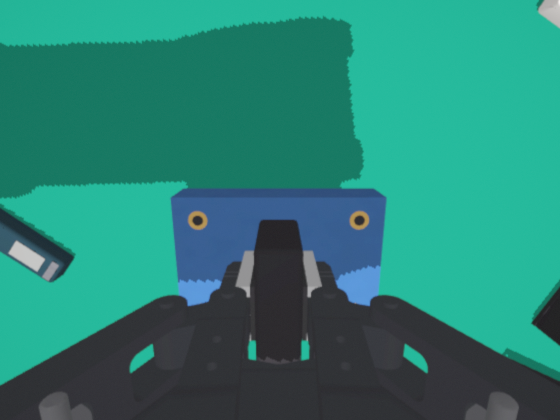

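The cover is held square, with its bar mid-pads. From the edge at row 197, its centre sits about 1.3 mm to tool −x. Next I'll stop just outside the jig, let the arm settle and measure the jig again.

```bash
python3 go.py 544 -275 128 102.6
```

```text
shift [-370.  -187.2   -0.5] dist 414.6 turn 13.43 t 4.95
```

Travel 415 mm ~ 11 rows+; 2 calls. Start with lag.

To row units: -265 mm is -0.3533, -230 mm is -0.3067, 13.5 degrees is 0.0589.

Emit:
{"fn": "shift_gripper", "kwargs": {
  "motion": [
    {"finger_gap": 10,"sx": -0.0267,"sy": -0.0133,"spin": 0.0087},
    {"finger_gap": 10,"sx": -0.0733,"sy": -0.0373,"spin": 0.0175},
    {"finger_gap": 10,"sx": -0.12,"sy": -0.06,"spin": 0.0262},
    {"finger_gap": 10,"sx": -0.1667,"sy": -0.084,"spin": 0.0349},
    {"finger_gap": 10,"sx": -0.2133,"sy": -0.108,"spin": 0.0436},
    {"finger_gap": 10,"sx": -0.26,"sy": -0.132,"spin": 0.0524},
    {"finger_gap": 10,"sx": -0.3067,"sy": -0.1547,"spin": 0.0589},
    {"finger_gap": 10,"sx": -0.3533,"sy": -0.1787,"spin": 0.0589}
  ]
}}

```text
time: 5.62
eef_pos: [545.7, -158.8, 127.7]
eef_rot: [-179.9, -0.0, 102.4]
force: [1.2, 1.3, -2.3]
width: 17.1
grip_force: 58.9
```

```bash
python3 go.py 544 -275 128 102.6
```

```text
shift [-113.1  -26.7   -0.4] dist 116.2 turn -0.16 t 5.6167
```

To row units: -107 mm is -0.1427, -95 mm is -0.1267.

Emit:
{"fn": "shift_gripper", "kwargs": {
  "motion": [
    {"finger_gap": 10,"sx": -0.0467,"sy": -0.0107},
    {"finger_gap": 10,"sx": -0.0933,"sy": -0.0213},
    {"finger_gap": 10,"sx": -0.1267,"sy": -0.0307},
    {"finger_gap": 10,"sx": -0.1427,"sy": -0.036},
    {"finger_gap": 10,"sx": -0.1427,"sy": -0.036},
    {"finger_gap": 10,"sx": -0.1427,"sy": -0.036},
    {"finger_gap": 10,"sx": -0.1427,"sy": -0.036},
    {"finger_gap": 10,"sx": -0.1427,"sy": -0.036}
  ]
}}

```text
time: 6.28
eef_pos: [543.5, -265.8, 128.1]
eef_rot: [-180.0, -0.0, 102.6]
force: [-1.1, 0.3, -2.9]
width: 17.1
grip_force: 58.9
```

Create jig.py:
```python
from h import *
T,s0=tool();f,K,V=cap("wrist");T2,s1=tool();print(T[:3,3].round(1),T2[:3,3].round(1),s1['eef_rot'].round(2))
cv2.imwrite("pics/w4.png",f[:,:,::-1])
for c in blobs(mask(f,'yellow'),3):
    p=c.reshape(-1,2)
    if cv2.contourArea(c)>8: print("yel",cv2.contourArea(c),p.mean(0),toplane(p.mean(0),K,V,38).round(1))
b=[b for b in blobs(mask(f,'orange'),6) if cv2.contourArea(b)>100]
c=np.vstack(b);print(rect(toplane(cv2.convexHull(c).reshape(-1,2),K,V,20)))
```

```bash
python3 jig.py
```

```text
[ 543.5 -265.8  128.1] [ 543.5 -266.   128.2] [-1.8000e+02 -3.0000e-02  1.0264e+02]
yel 155.0 [260.45 105.45] [[ 515.  -192.2   38. ]]
yel 41.0 [358.8375 220.0625] [[ 601.6 -254.5   38. ]]
yel 25.5 [197.42168675 219.51807229] [[ 486.4 -280.    38. ]]
((526.1371459960938, -189.78717041015625), (187.6939239501953, 110.12867736816406), 12.515853881835938)
```

View pics/w4.png

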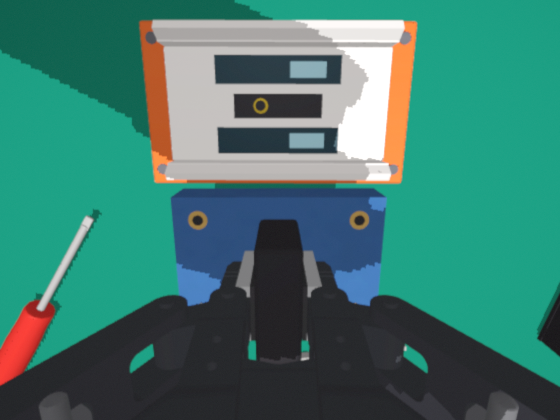

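The settled view shows the jig centred at (526.1,−189.8), yaw 12.6°, and the pin at pixel (260,105), which is (515.0,−192.2). That matches the first estimate. I'll enter the channel with the cover 12 mm to the +x side of the pin.

```bash
python3 go.py 527 -188.1 88.5 102.6
```

```text
shift [79.6  1.  39.8] dist 89.0 turn 0.04 t 6.3333
```

To row units: 79.5 mm is 0.106, 76 mm is 0.1013.

Emit:
{"fn": "shift_gripper", "kwargs": {
  "motion": [
    {"finger_gap": 10,"sx": 0.0267},
    {"finger_gap": 10,"sx": 0.06,"sy": 0.0007,"sz": 0.0067},
    {"finger_gap": 10,"sx": 0.0867,"sy": 0.0013,"sz": 0.02},
    {"finger_gap": 10,"sx": 0.1013,"sy": 0.0013,"sz": 0.036},
    {"finger_gap": 10,"sx": 0.106,"sy": 0.0013,"sz": 0.048},
    {"finger_gap": 10,"sx": 0.106,"sy": 0.0013,"sz": 0.052},
    {"finger_gap": 10,"sx": 0.106,"sy": 0.0013,"sz": 0.052},
    {"finger_gap": 10,"sx": 0.106,"sy": 0.0013,"sz": 0.052}
  ]
}}

```text
time: 7.0
eef_pos: [527.2, -190.4, 89.5]
eef_rot: [180.0, 0.0, 102.5]
force: [-0.2, -0.2, -1.9]
width: 17.3
grip_force: 58.9
```

Emit:
{"fn": "shift_gripper", "kwargs": {
  "motion": [
    {"finger_gap": 10},
    {"finger_gap": 10},
    {"finger_gap": 10},
    {"finger_gap": 10}
  ]
}}

```text
time: 7.33
eef_pos: [527.1, -190.0, 89.6]
eef_rot: [180.0, 0.0, 102.5]
force: [0.1, -0.4, -2.3]
width: 17.4
grip_force: 58.9
```

```bash
python3 go.py 527 -188.1 72 102.6
```

```text
shift [ 1.8  0.3 17.6] dist 17.7 turn -0.1 t 7.3333
```

To row units: 17 mm is 0.0227, 1.8 mm is 0.0024.

Emit:
{"fn": "shift_gripper", "kwargs": {
  "motion": [
    {"finger_gap": 10,"sx": 0.0024,"sy": 0.0004,"sz": 0.0053},
    {"finger_gap": 10,"sx": 0.0024,"sy": 0.0004,"sz": 0.0107},
    {"finger_gap": 10,"sx": 0.0024,"sy": 0.0004,"sz": 0.016},
    {"finger_gap": 10,"sx": 0.0024,"sy": 0.0004,"sz": 0.02},
    {"finger_gap": 10,"sx": 0.0024,"sy": 0.0004,"sz": 0.0227},
    {"finger_gap": 10,"sx": 0.0024,"sy": 0.0004,"sz": 0.0227},
    {"finger_gap": 10,"sx": 0.0024,"sy": 0.0004,"sz": 0.0227},
    {"finger_gap": 10,"sx": 0.0024,"sy": 0.0004,"sz": 0.0227}
  ]
}}

```text
time: 8.0
eef_pos: [526.9, -187.8, 72.4]
eef_rot: [180.0, -0.0, 102.5]
force: [-0.7, -1.0, -2.0]
width: 17.3
grip_force: 58.9
```

Run:
```python
from h import *
f,K,V=cap("wrist");s=tool()[1];print(s['eef_pos'],s['moment'])
cv2.imwrite("pics/w5.png",cv2.resize(f[150:330,120:440,::-1],None,fx=2.5,fy=2.5))
```

```text
[ 526.96316448 -187.7974675    72.45152485] [ 0.04475187  0.01356204 -0.03627997]
```

View pics/w5.png

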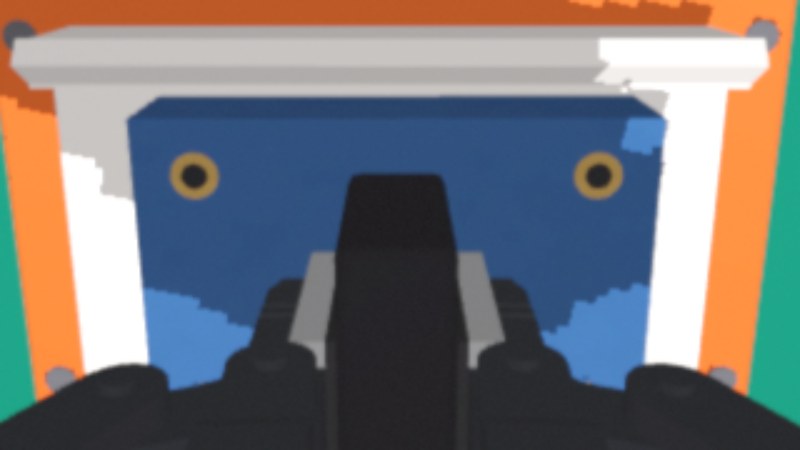

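The cover sits in the channel parallel to the walls: its rear edge (crop row 97) is just inside the wall (row 88), and side forces are near zero. I'll lower it lightly onto the pin.

To row units: 3 mm is 0.004, 2 mm is 0.0027.

Emit:
{"fn": "shift_gripper", "kwargs": {
  "motion": [
    {"finger_gap": 10,"sz": 0.0013},
    {"finger_gap": 10,"sz": 0.0027},
    {"finger_gap": 10,"sz": 0.004},
    {"finger_gap": 10,"sz": 0.004},
    {"finger_gap": 10,"sz": 0.004},
    {"finger_gap": 10,"sz": 0.004}
  ]
}}

```text
time: 8.55
eef_pos: [526.9, -187.8, 69.3]
eef_rot: [180.0, -0.0, 102.5]
force: [0.3, -0.5, -3.0]
width: 17.3
grip_force: 58.9
```

To row units: 1 mm is 0.0013, 0.5 mm is 0.0007.

Emit:
{"fn": "shift_gripper", "kwargs": {
  "motion": [
    {"finger_gap": 10,"sz": 0.0007},
    {"finger_gap": 10,"sz": 0.0013},
    {"finger_gap": 10,"sz": 0.0013},
    {"finger_gap": 10,"sz": 0.0013},
    {"finger_gap": 10,"sz": 0.0013}
  ]
}}

```text
time: 8.97
eef_pos: [527.0, -187.8, 68.8]
eef_rot: [180.0, 0.0, 102.5]
force: [-1.5, 0.8, 5.7]
width: 17.2
grip_force: 60.0
```

Emit:
{"fn": "shift_gripper", "kwargs": {
  "motion": [
    {"finger_gap": 10,"sz": 0.0007},
    {"finger_gap": 10,"sz": 0.0013},
    {"finger_gap": 10,"sz": 0.0013},
    {"finger_gap": 10,"sz": 0.0013},
    {"finger_gap": 10,"sz": 0.0013}
  ]
}}

```text
time: 9.38
eef_pos: [527.2, -187.9, 68.5]
eef_rot: [180.0, 0.0, 102.5]
force: [-5.5, 2.1, 19.1]
width: 16.9
grip_force: 62.0
```

Contact is at TCP 69, which is the pin tip as expected. I'll back off to a light touch and slide towards the pin (tool −y).

To row units: -6 mm is -0.008, -4.5 mm is -0.006.

Emit:
{"fn": "shift_gripper", "kwargs": {
  "motion": [
    {"finger_gap": 10,"sz": -0.0016},
    {"finger_gap": 10,"sz": -0.0016},
    {"finger_gap": 10,"sy": -0.002,"sz": -0.0016},
    {"finger_gap": 10,"sy": -0.004,"sz": -0.0016},
    {"finger_gap": 10,"sy": -0.006,"sz": -0.0016},
    {"finger_gap": 10,"sy": -0.008,"sz": -0.0016},
    {"finger_gap": 10,"sy": -0.008,"sz": -0.0016},
    {"finger_gap": 10,"sy": -0.008,"sz": -0.0016}
  ]
}}

```text
time: 10.05
eef_pos: [521.0, -189.2, 68.7]
eef_rot: [180.0, 0.0, 102.5]
force: [2.6, 0.3, 5.2]
width: 16.9
grip_force: 60.0
```

Emit:
{"fn": "shift_gripper", "kwargs": {
  "motion": [
    {"finger_gap": 10,"sy": -0.0013},
    {"finger_gap": 10,"sy": -0.0027},
    {"finger_gap": 10,"sy": -0.0027},
    {"finger_gap": 10,"sy": -0.0027}
  ]
}}

```text
time: 10.38
eef_pos: [518.7, -189.6, 68.4]
eef_rot: [-180.0, -0.0, 102.5]
force: [1.6, 0.0, 3.9]
width: 17.0
grip_force: 59.7
```

Emit:
{"fn": "shift_gripper", "kwargs": {
  "motion": [
    {"finger_gap": 10,"sy": -0.0007},
    {"finger_gap": 10,"sy": -0.0013},
    {"finger_gap": 10,"sy": -0.0013},
    {"finger_gap": 10,"sy": -0.0013}
  ]
}}

```text
time: 10.72
eef_pos: [517.2, -189.8, 68.1]
eef_rot: [-179.9, -0.0, 102.5]
force: [-1.0, -0.7, -2.4]
width: 17.4
grip_force: 58.9
```

The contact force vanished: the slot has found the pin tip. Two more millimetres to centre it, then I'll lower the cover.

To row units: 3 mm is 0.004, 2 mm is 0.0027.

Emit:
{"fn": "shift_gripper", "kwargs": {
  "motion": [
    {"finger_gap": 10,"sy": -0.0013},
    {"finger_gap": 10,"sy": -0.0025},
    {"finger_gap": 10,"sy": -0.0025},
    {"finger_gap": 10,"sy": -0.0025,"sz": 0.0007},
    {"finger_gap": 10,"sy": -0.0025,"sz": 0.0013},
    {"finger_gap": 10,"sy": -0.0025,"sz": 0.0027},
    {"finger_gap": 10,"sy": -0.0025,"sz": 0.004},
    {"finger_gap": 10,"sy": -0.0025,"sz": 0.004}
  ]
}}

```text
time: 11.38
eef_pos: [516.0, -190.1, 65.3]
eef_rot: [-180.0, -0.0, 102.5]
force: [-0.1, -0.3, -2.2]
width: 17.3
grip_force: 59.0
```

To row units: 2 mm is 0.0027, 1.4 mm is 0.0019.

Emit:
{"fn": "shift_gripper", "kwargs": {
  "motion": [
    {"finger_gap": 10,"sz": 0.0009},
    {"finger_gap": 10,"sz": 0.0019},
    {"finger_gap": 10,"sz": 0.0027},
    {"finger_gap": 10,"sz": 0.0027},
    {"finger_gap": 10,"sz": 0.0027}
  ]
}}

```text
time: 11.8
eef_pos: [516.0, -190.2, 63.4]
eef_rot: [-180.0, -0.0, 102.5]
force: [-1.1, -0.2, -3.1]
width: 17.4
grip_force: 58.8
```

Emit:
{"fn": "shift_gripper", "kwargs": {
  "motion": [
    {"finger_gap": 10,"sz": 0.0007},
    {"finger_gap": 10,"sz": 0.0013},
    {"finger_gap": 10,"sz": 0.0013},
    {"finger_gap": 10,"sz": 0.0013}
  ]
}}

```text
time: 12.13
eef_pos: [516.0, -190.2, 62.6]
eef_rot: [-180.0, -0.0, 102.5]
force: [-4.3, 0.4, 1.6]
width: 17.6
grip_force: 59.7
```

To row units: 1 mm is 0.0013, 0.5 mm is 0.0007.

Emit:
{"fn": "shift_gripper", "kwargs": {
  "motion": [
    {"finger_gap": 10,"sz": 0.0007},
    {"finger_gap": 10,"sz": 0.0013},
    {"finger_gap": 10,"sz": 0.0013},
    {"finger_gap": 10,"sz": 0.0013}
  ]
}}

```text
time: 12.47
eef_pos: [516.0, -190.2, 61.6]
eef_rot: [-180.0, -0.0, 102.5]
force: [-4.9, 0.2, 4.5]
width: 17.4
grip_force: 59.9
```

Flat on the nest, with the springs taking the load at the expected force. I'll relieve the slight side load by 0.5 mm and press down to the stop.

To row units: 5 mm is 0.0067, 4 mm is 0.0053.

Emit:
{"fn": "shift_gripper", "kwargs": {
  "motion": [
    {"finger_gap": 10,"sy": -0.0007},
    {"finger_gap": 10,"sy": -0.0007,"sz": 0.0013},
    {"finger_gap": 10,"sy": -0.0007,"sz": 0.0027},
    {"finger_gap": 10,"sy": -0.0007,"sz": 0.004},
    {"finger_gap": 10,"sy": -0.0007,"sz": 0.0053},
    {"finger_gap": 10,"sy": -0.0007,"sz": 0.0067},
    {"finger_gap": 10,"sy": -0.0007,"sz": 0.0067},
    {"finger_gap": 10,"sy": -0.0007,"sz": 0.0067}
  ],
  "grip_force": 90
}}

```text
time: 13.13
eef_pos: [516.0, -190.2, 56.8]
eef_rot: [180.0, 0.0, 102.5]
force: [-4.0, 0.3, 8.3]
width: 17.0
grip_force: 91.5
```

Emit:
{"fn": "shift_gripper", "kwargs": {
  "motion": [
    {"finger_gap": 10,"sz": 0.0007},
    {"finger_gap": 10,"sz": 0.0013},
    {"finger_gap": 10,"sz": 0.002},
    {"finger_gap": 10,"sz": 0.002},
    {"finger_gap": 10,"sz": 0.002}
  ]
}}

```text
time: 13.55
eef_pos: [516.0, -190.2, 55.5]
eef_rot: [180.0, 0.0, 102.5]
force: [-5.4, 1.5, 12.0]
width: 16.6
grip_force: 91.9
```

To row units: 1 mm is 0.0013, 0.5 mm is 0.0007.

Emit:
{"fn": "shift_gripper", "kwargs": {
  "motion": [
    {"finger_gap": 10,"sz": 0.0007},
    {"finger_gap": 10,"sz": 0.0013},
    {"finger_gap": 10,"sz": 0.0013},
    {"finger_gap": 10,"sz": 0.0013}
  ]
}}

```text
time: 13.88
eef_pos: [516.0, -190.3, 54.9]
eef_rot: [180.0, 0.0, 102.5]
force: [-7.9, 2.0, 20.7]
width: 16.8
grip_force: 93.3
```

Emit:
{"fn": "shift_gripper", "kwargs": {
  "motion": [
    {"finger_gap": 10,"sz": 0.0007},
    {"finger_gap": 10,"sz": 0.0013},
    {"finger_gap": 10,"sz": 0.0013},
    {"finger_gap": 10,"sz": 0.0013}
  ]
}}

```text
time: 14.22
eef_pos: [516.1, -190.3, 54.8]
eef_rot: [180.0, 0.1, 102.5]
force: [-15.4, 3.4, 38.6]
width: 16.9
grip_force: 96.2
```

The force rises steeply after 8 mm of travel, so the nest is on its stop. I'll ease back slightly, keep the push, and check with pictures.

To row units: -0.5 mm is -0.0007.

Emit:
{"fn": "shift_gripper", "kwargs": {
  "motion": [
    {"finger_gap": 10,"sz": -0.0007},
    {"finger_gap": 10,"sz": -0.0007},
    {"finger_gap": 10,"sz": -0.0007},
    {"finger_gap": 10,"sz": -0.0007},
    {"finger_gap": 10,"sz": -0.0007},
    {"finger_gap": 10,"sz": -0.0007}
  ]
}}

```text
time: 14.72
eef_pos: [516.1, -190.3, 54.9]
eef_rot: [180.0, 0.0, 102.5]
force: [-11.8, 3.4, 29.2]
width: 16.9
grip_force: 94.2
```

Run:
```python
from h import *
f,K,V=cap("wrist");g,_,_=cap("scene")
a=cv2.resize(f[130:420,60:500],(800,527));b=cv2.resize(g[130:220,180:320],(800,514))
cv2.imwrite("pics/w6.png",cv2.resize(np.hstack([a[:514],b]),(800,257))[:,:,::-1]);cv2.imwrite("pics/w6a.png",a[:,:,::-1]);print(tool()[1]['force'])
```

```text
[-11.4758271   3.1964288  29.9905884]
```

View pics/w6a.png

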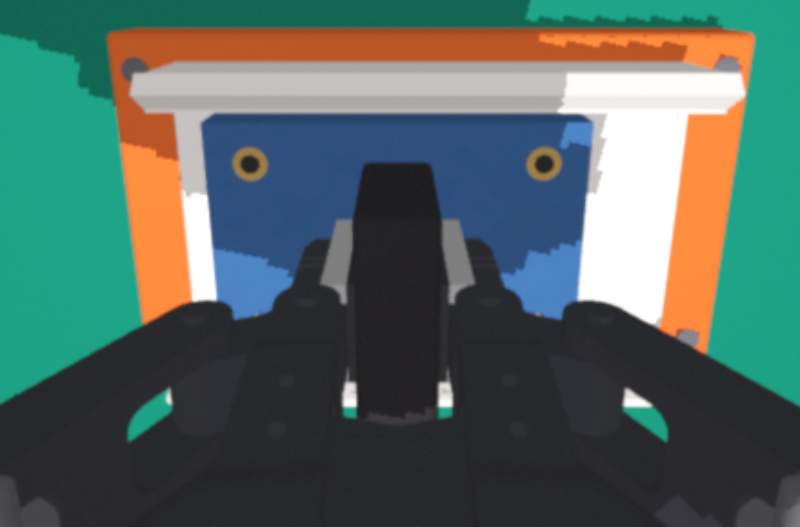

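View pics/w6.png

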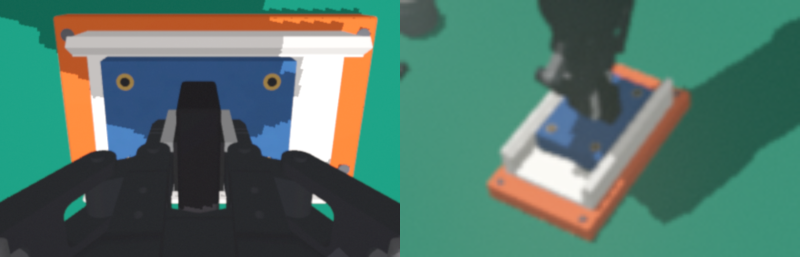

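The wrist view shows the cover level and low between the walls: top edge at row 118, shifted toward the pin side, with the bar still in the pads. The scene view agrees. The force holds at 30 N, so I'm handing in.

```bash
python3 -c "
from bench import ctrl
print(ctrl.close_job())"
```

```text
the job is handed in; nothing more can be done
None
```

The cover is on the pin, flat on the nest and pressed 8 mm down to the stop with about 30 N, the bar still gripped; I handed the job in at about 15 s, and no verdict was shown.

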